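# Shim the rocking bench stirrer

## Robot

A 7-joint arm with a two-finger parallel gripper is mounted at the origin on a cart in front of the work surface, level with it; the furniture and walls round the work are solid. World frame = base frame: x ahead of the robot, y to its left, z up, the work surface at z = 0. Lengths are in m, angles in rad, forces in N, time in s.
With the tool pointing down it reaches from about 0.4 to 0.85 m from the base axis. Payload 4.4 kg.
Tool frame: the origin (TCP) lies at the very end of the fingers, on their centre line; the grasp point (between the pads) lies 19 mm behind it (ctrl.tcp_to_grasp is the distance from the TCP to the grasp point, in m); z points along the fingers, y is the direction in which the jaws open and shut (so a half turn about z gives the same grasp; the last joint's range is limited). The gripper opens to 94 mm and grips with 3 to 60 N. Pads are 16 mm wide; open, the fingers measure 119 mm over their backs; the gripper's body (75 mm by 177 mm) begins 78 mm behind the grasp point.
Start: joints at [1.044, 0.628, 0.038, 1.517, -0.027, 0.996, -0.02], TCP at [0.289, -0.582, 0.205] pointing down, gripper open.
Joint ranges: [-3.06, 3.06], [-0.37, 2.12], [-1.25, 1.32], [0.18, 2.47], [-1.1, 4.24], [0.23, 1.98], [-2.94, 2.94]. Speed limits (rad/s): [2.57, 2.57, 3.14, 3.14, 3.14, 3.14, 3.14].

## Interface

Orientations are given as a unit quaternion [w, x, y, z].
In Python, from bench import status, cams, ctrl, models gives the robot as it stands.
- The arm moves only by the tool apply_moves, never from a script. Its argument "series" is a list that holds one entry, the list of rows, each a list of 7 numbers: the gripper command: -1 is shut, 1 is fully open, values between are in proportion, then the shift along the tool's x, y, z in cm, then the turn, a rotation vector about the tool's x, y, z in rad. In form: [[[hand, x, y, z, wx, wy, wz], ...]]. A call has 1 to 20 rows; each row is the pose to reach, as a shift and turn from the pose commanded when the call began, along the tool's axes at that moment; what a row does not reach only later rows make up. A row lasts 1/8 s, in which the tool goes at most 62.5 mm and 10.7 degrees, less where a joint would pass 70% of its speed; a pose out of reach is approached as far as the arm can. A call with a gripper value outside its range is refused whole. The fingers move at their own pace and stop on an object; the grip force is fixed at half the most. Time passes only in rows, so rows that repeat a pose let the fingers close. It gives the time, the measured TCP pose, the force and the opening at its end, in the units of the state.
- status.read_state(): the state, without advancing time (a new reading comes with each control period).
- cams.snapshot(name): name is "side" or "top" or "wrist"; returns a dict with "img" (480x640x3 uint8, red, green, blue), "camera_matrix" (3x3 intrinsics, pixels), "origin" and "attitude" of the camera in the world. Camera axes: x right, y down, z forward; pixel columns grow to the right and rows downward; lengths in m; the calibration is good to about 2 mm. The wrist camera is an equidistant fisheye: a pixel r from the principal point sees the ray r / f radians off the axis. A picture is of the moment at which its call begins. There is no depth.
- ctrl.close_job(): hands the job in, once; it reports no verdict.
Trained networks look in the newest picture that a camera, given by its name, has taken for a name from the list of things; names that differ only in an ending like _2 or _b are one class to them, and where a whole thing is asked for, a point or a joint stands for the part that bears it (a point fixed in the world has none). Each returns a list of dicts, best first, with "score" (0 to 1); they miss things now and then, are a little off and sometimes report something else, mostly with a low value. They report only what shows in the picture. A call takes as long as a camera call. They do not tell look-alikes from the thing itself.
- models.search_frame(camera, thing): "pixel" ([row, column] in pixels, amid what is visible of it).
The state is a dict: "time_s": time; "q": joint angles; "joint_vel": joint speeds; "effort": joint torques, N m; "tcp_pos": TCP position; "ee_rot": TCP orientation; "wrist_force": force on the tool from outside, world axes, zero at the start; "moment": the same for the moment, N m; "opening": opening from 0.0 (shut) to 1.0 (fully open).
Only numpy, scipy, OpenCV 4.12 (cv2) and the standard library are available. Lean on these libraries where they do the work, as an engineer would, in place of code of your own. Each camera call takes 0.05 s, during which the arm holds its last target. There are 200 camera calls.

## Task

The low white bench stirrer rocks because its left rear foot hangs clear of the worktop. Push the grey levelling wedge along the worktop, thin end first, under that foot until the foot rests on it and the rocking has stopped, without driving it so far that the stirrer is jacked up or pushed out of place; then press straight down on the top of that corner with the fingertips, with about 10 N, to prove that it stands firm, and come away leaving the wedge in place. Only push and press: do not lift the wedge or the stirrer, and leave the other things alone.

Things in the scene. Friction and masses are not known exactly. Their poses are not given: they have to be found in the camera images.
- stirrer: low white bench stirrer, loose, about 1.6 kg: housing 180 (x) by 200 (y) mm, sides 16 to 58 mm above the worktop, square plate 126 mm wide on top up to 65 mm. Origin: centre of its footprint at worktop height; x points from its front (knob, robot side) to its back, y to its left, z up. Four domed rubber feet, balls of 12 mm radius, at x = +-70, y = +-80 mm; three carry it level
- short_foot (a point): lowest point of the left rear foot (stirrer x = +70, y = +80 mm), which is 8 mm short: 8 mm above the worktop at the start. The weight lies to the right and front: this corner rocks down under about 4 N. Once the wedge carries that much, pushing further jacks the corner up with no growth of the push
- corner_top (a point): the spot to press: on the housing's flat top above the short foot, 58 mm above the worktop, 18 mm in from the left and rear sides
- wedge: grey plastic levelling wedge, loose, 0.12 kg, flat on the worktop left of the stirrer, thin end roughly towards the short foot: 110 mm long (x), 46 mm wide (y), origin in the middle of its underside, x to the thin end, z up. Thickness rises evenly from 3 mm at the thin end (x = +55) to 19 mm at the upright thick end face. Centre of mass at x = -13 mm
- wedge_touch (a point): point on the wedge's slope, 34 mm from the thin end (wedge x = +21 mm), on its centre line: the foot first touches here. From there, each 7 mm of further push lifts the foot 1 mm; under load the slope holds by friction
- vial: small clear vial with a blue cap, 25 mm across, 55 mm tall, a bystander; origin at the centre of its base
- brass_weight: brass balance weight with a knob, 24 mm across, 33 mm tall, a bystander; origin at the centre of its base
- white_jar: white screw-cap jar, 36 mm across, 68 mm tall, a bystander; origin at the centre of its base
Things that resemble listed ones, but are neither listed nor needed, are in the scene too. Of the things shaped like the wedge, the grey one is meant.

How it is judged:
By the outcome, as a careful person would: the job done as asked, in the order asked, and still so for the second after the job is handed in, with the robot touching nothing.
It also fails if it takes over 64 s, if anything falls off the work surface, if the arm or the gripper's body presses on something with over 40 N, if the wrist force passes 120 N, or if a joint passes its speed limit or range.

## Working session

There is one attempt and no reset: what is moved stays moved. The work goes in short steps, Python scripts to look and compute and a tool call to move; the robot and the scene stay as the last step left them, time stands still between calls to the robot, and variables do not carry over. Pictures are saved under pics/ and viewed, about 8 in all and at most 12, crops included, and the job is handed in when it is done.

Besides the shell and the picture viewer there is one more tool, called after ">>>" as name(argument=value, ...) on one line, values as JSON. apply_moves: Moves the arm, as the interface text tells. Its arguments: {"type":"object","properties":{"series":{"type":"array","items":{"type":"array","items":{"type":"array","items":{"type":"number"}}}}},"required":["series"]}

```bash
mkdir -p pics; ls; python3 - <<'E'
from bench import status,cams,ctrl,models
import cv2,numpy as np
s=status.read_state();print(s)
for c in ["side","top"]:
    p=cams.snapshot(c);cv2.imwrite(f"pics/{c}0.png",p["img"][:,:,::-1]);print(c,p["camera_matrix"],p["origin"],p["attitude"])
    for t in ["stirrer","short_foot","corner_top","wedge","wedge_touch","vial","brass_weight","white_jar"]:
        print(t,[(np.round(d["pixel"]).tolist(),round(d["score"],2)) for d in models.search_frame(c,t)])
E
```

```text
pics
{'time_s': 0.0, 'q': array([ 1.04424829,  0.6293137 ,  0.03848076,  1.51836712, -0.02701555,
        0.99628663, -0.01999878]), 'joint_vel': array([ 0.0006202 , -0.00125493, -0.00066179,  0.00020493,  0.00117308,
        0.00069557, -0.00079324]), 'effort': array([ 3.38825257e-04, -5.49735332e+01,  1.14402082e+00, -1.86635596e+01,
       -5.21173887e-02,  2.36863521e-02,  1.83388142e-04]), 'tcp_pos': array([ 0.28871541, -0.58161802,  0.20457613]), 'ee_rot': array([-8.99509413e-04,  9.73585047e-01,  2.28322786e-01, -2.27646126e-04]), 'wrist_force': array([-0.77025215,  0.73926937,  0.34750513]), 'moment': array([-0.04368997, -0.00070632,  0.01719639]), 'opening': 1.0009360568949466}
side [[510.45199015   0.         310.48140602]
 [  0.         510.45199015 247.86255849]
 [  0.           0.           1.        ]] [ 0.148767   -0.53223344  0.50117667] [-0.50471278  0.84009007 -0.16993286  0.10313341]
stirrer [([365.0, 382.0], 0.67)]
short_foot [([364.0, 384.0], 0.58)]
corner_top [([367.0, 383.0], 0.8)]
wedge [([294.0, 339.0], 0.71), ([235.0, 271.0], 0.61), ([314.0, 271.0], 0.55)]
w
[... 215 characters left out ...]
1.0, 245.0], 0.81), ([368.0, 383.0], 0.59), ([277.0, 259.0], 0.53)]
top [[538.20200967   0.         318.04309924]
 [  0.         538.20200967 236.70177945]
 [  0.           0.           1.        ]] [0.42057251 0.19635783 1.044598  ] [ 0.01611666 -0.7028178   0.71102873 -0.01501805]
stirrer [([246.0, 461.0], 0.56)]
short_foot [([243.0, 461.0], 0.94)]
corner_top [([243.0, 462.0], 0.78)]
wedge [([217.0, 359.0], 0.94), ([294.0, 352.0], 0.73), ([247.0, 204.0], 0.6), ([244.0, 462.0], 0.21)]
wedge_touch [([293.0, 353.0], 0.7), ([220.0, 358.0], 0.62), ([245.0, 202.0], 0.61)]
vial [([243.0, 460.0], 0.5), ([210.0, 267.0], 0.42)]
brass_weight [([284.0, 286.0], 0.58)]
white_jar [([287.0, 258.0], 0.56)]
```

View pics/top0.png

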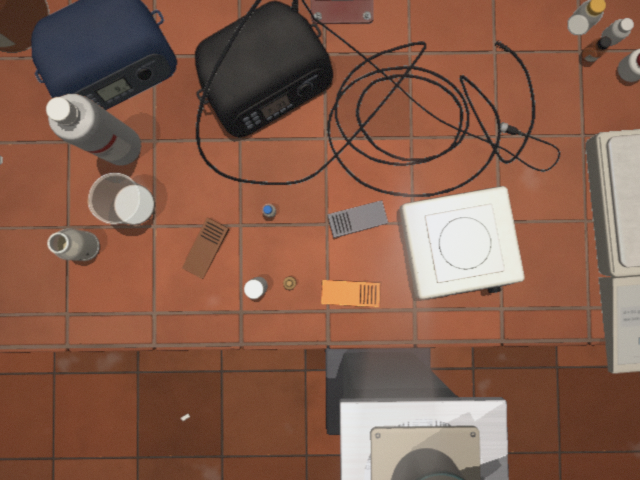

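View pics/side0.png

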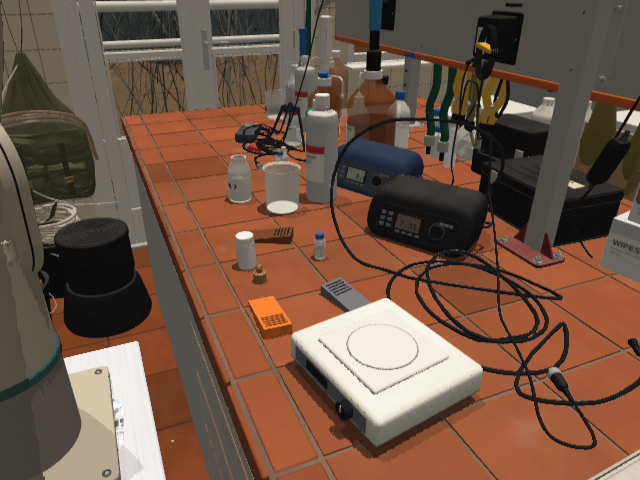

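The top view shows three wedges: grey at (217,359), orange at (294,352) and brown at (247,204), as [row, col]. Grey fits the description: its colour is right and it lies left of the stirrer at (243,462), near its left rear corner. I'll confirm it in a crop and fit outlines.

```bash
cat > h.py <<'E'
import numpy as np,cv2
from scipy.spatial.transform import Rotation as R
from bench import status,cams,ctrl,models
def rot(q): return R.from_quat([q[1],q[2],q[3],q[0]]).as_matrix()
def ray(p,uv):
    K=np.array(p["camera_matrix"]);M=rot(p["attitude"])
    return M@np.array([(uv[0]-K[0,2])/K[0,0],(uv[1]-K[1,2])/K[1,1],1])
def at_z(p,uv,z):
    o=np.array(p["origin"]);d=ray(p,uv);return o+d*(z-o[2])/d[2]
def proj(p,X):
    K=np.array(p["camera_matrix"]);M=rot(p["attitude"])
    c=(np.atleast_2d(X)-np.array(p["origin"]))@M;u=c@K.T;return u[:,:2]/u[:,2:]
E
python3 - <<'E'
from h import *
p=cams.snapshot("top");im=p["img"];hsv=cv2.cvtColor(im,cv2.COLOR_RGB2HSV)
def rect(mask,box,z,n):
    m=np.zeros_like(mask);r0,r1,c0,c1=box;m[r0:r1,c0:c1]=mask[r0:r1,c0:c1]
    if n=="st": m=cv2.morphologyEx(m,cv2.MORPH_OPEN,np.ones((5,5)))
    cs,_=cv2.findContours(m,cv2.RETR_EXTERNAL,cv2.CHAIN_APPROX_NONE);c=max(cs,key=cv2.contourArea)
    pts=np.array([at_z(p,q[0],z)[:2] for q in c],np.float32)
    r=cv2.minAreaRect(pts);print(n,np.round(r[0],4),np.round(r[1],4),round(r[2],1));print(np.round(cv2.boxPoints(r),4).tolist())
    cv2.drawContours(vis,[c],-1,(0,255,0),1)
vis=im.copy()
print(hsv[217,372],hsv[230,372],hsv[243,500],hsv[250,372])
gm=((hsv[...,1]<80)&(hsv[...,2]>50)).astype(np.uint8)
rect(gm,(195,242,322,394),0.011,"wedge")
rect(((hsv[...,1]<70)&(hsv[...,2]>150)).astype(np.uint8),(175,310,395,535),0.05,"st")
a=im[180:310,310:535];b=vis[180:310,310:535]
v=np.vstack([a,b]);cv2.imwrite("pics/c1.png",cv2.resize(v,None,fx=2.3,fy=2.3,interpolation=2)[:,:,::-1])
for n,uv,z in [("vial",(268,211),.05),("brass",(289,284),.02),("jar",(254,288),.06)]: print(n,at_z(p,uv,z))
E
```

```text
[  0   8 135] [  9 140 175] [ 33  11 235] [  9 136 178]
wedge [0.5002 0.1212] [0.0472 0.1125] 14.0
[[0.46380001306533813, 0.17000000178813934], [0.4909000098705292, 0.0608999989926815], [0.5367000102996826, 0.0723000019788742], [0.5095999836921692, 0.18140000104904175]]
st [ 0.4518 -0.0691] [0.1795 0.2001] 9.4
[[0.34700000286102295, 0.014999999664723873], [0.37959998846054077, -0.18250000476837158], [0.5566999912261963, -0.15320000052452087], [0.5241000056266785, 0.044199999421834946]]
vial [0.51318159 0.28987183 0.05      ]
brass [0.37649734 0.25386157 0.02      ]
jar [0.37167761 0.31552331 0.06      ]
```

View pics/c1.png

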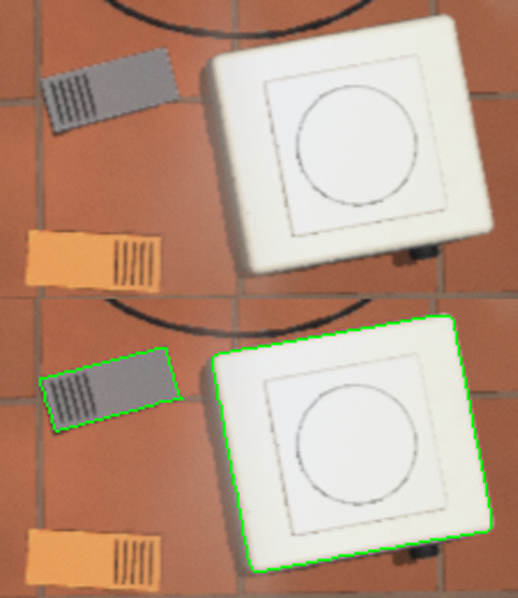

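The crop confirms the wedge. It is grey, with its ribbed end to the left and its plain end towards the stirrer, and the outline fits 112×47 mm against 110×46 given. The stirrer outline fits 179.5×200 mm at yaw 9.4°, which puts the short foot at about (0.508, 0.021). Next I move to behind the thick end.

>>> apply_moves(series=[[[-0.7,52.2,-62.4,3,0,0,-1.354],[-0.7,52.2,-62.4,3,0,0,-1.354],[-0.7,52.2,-62.4,3,0,0,-1.354],[-0.7,52.2,-62.4,3,0,0,-1.354],[-0.7,52.2,-62.4,3,0,0,-1.354],[-0.7,52.2,-62.4,3,0,0,-1.354],[-0.7,52.2,-62.4,3,0,0,-1.354],[-0.7,52.2,-62.4,3,0,0,-1.354],[-0.7,52.2,-62.4,3,0,0,-1.354],[-0.7,52.2,-62.4,3,0,0,-1.354],[-0.7,52.2,-62.4,3,0,0,-1.354],[-0.7,52.2,-62.4,3,0,0,-1.354],[-0.7,52.2,-62.4,3,0,0,-1.354],[-0.7,52.2,-62.4,3,0,0,-1.354],[-0.7,52.2,-62.4,3,0,0,-1.354],[-0.7,52.2,-62.4,8,0,0,-1.354],[-0.7,52.2,-62.4,10.5,0,0,-1.354],[-0.7,52.2,-62.4,10.5,0,0,-1.354],[-0.7,52.2,-62.4,10.5,0,0,-1.354]]])

```text
time_s: 3.32
tcp_pos: [0.4799, 0.2079, 0.1015]
ee_rot: [0.0, 0.617, 0.787, 0.0]
wrist_force: [-0.0, 0.4, 0.0]
opening: 0.149
```

```bash
python3 - <<'E'
from h import *
p=cams.snapshot("wrist");cv2.imwrite("pics/w1.png",p["img"][:,:,::-1]);print(p["camera_matrix"],p["origin"],p["attitude"])
q=cams.snapshot("side");cv2.imwrite("pics/s1.png",cv2.resize(q["img"][180:400,230:450],None,fx=2.7,fy=2.7,interpolation=2)[:,:,::-1])
E
```

```text
[[371.64829954   0.         322.43426066]
 [  0.         371.64829954 242.53182132]
 [  0.           0.           1.        ]] [0.46207564 0.27834401 0.28021168] [0.12570371 0.98472502 0.11938899 0.01617032]
```

View pics/w1.png

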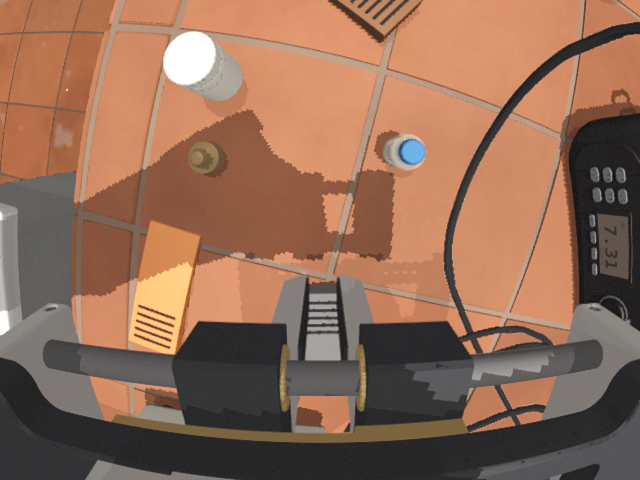

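The wrist view shows the grey wedge between the finger bases at about (325,322), lined up with the tool. The vial, weight and jar are well clear. Now I descend behind its thick face.

>>> apply_moves(series=[[[-0.7,0,0,4,0,0,0],[-0.7,0,0,7,0,0,0],[-0.7,0,0,8.5,0,0,0],[-0.7,0,0,9.4,0,0,0],[-0.7,0,0,9.4,0,0,0],[-0.7,-1.0,0,9.4,0,0,0],[-0.7,-1.8,0,9.4,0,0,0],[-0.7,-1.8,0,9.4,0,0,0]]])

```text
time_s: 4.42
tcp_pos: [0.4841, 0.1899, 0.0069]
ee_rot: [0.0, 0.617, 0.787, 0.0]
wrist_force: [-0.2, 0.5, -0.1]
opening: 0.147
```

>>> apply_moves(series=[[[-0.7,-0.4,0,0,0,0,0],[-0.7,-0.8,0,0,0,0,0],[-0.7,-1.2,0,0,0,0,0.01],[-0.7,-1.6,0,0,0,0,0.02],[-0.7,-2.0,0,0,0,0,0.03],[-0.7,-2.4,0,0,0,0,0.04],[-0.7,-2.8,-0.01,0,0,0,0.05],[-0.7,-3.2,-0.01,0,0,0,0.06],[-0.7,-3.6,-0.02,0,0,0,0.07],[-0.7,-4.0,-0.03,0,0,0,0.08],[-0.7,-4.4,-0.04,0,0,0,0.085],[-0.7,-4.8,-0.05,0,0,0,0.09],[-0.7,-5.2,-0.06,0,0,0,0.1],[-0.7,-5.5,-0.07,0,0,0,0.1],[-0.7,-5.5,-0.07,0,0,0,0.1]]])

```text
time_s: 6.3
tcp_pos: [0.4961, 0.1371, 0.0064]
ee_rot: [0.0, 0.655, 0.756, -0.0]
wrist_force: [-0.4, 0.8, -0.5]
opening: 0.153
```

```bash
python3 - <<'E'
from h import *
s=status.read_state();print(s["tcp_pos"],s["ee_rot"],s["wrist_force"])
for c,b in [("top",(160,300,300,480)),("side",(240,400,280,480))]:
    p=cams.snapshot(c);im=p["img"].copy()
    cv2.imwrite(f"pics/{c}2.png",cv2.resize(im[b[0]:b[1],b[2]:b[3]],None,fx=4,fy=4,interpolation=2)[:,:,::-1])
a=cv2.imread("pics/top2.png");b=cv2.imread("pics/side2.png");b=cv2.resize(b,None,fx=.8,fy=.8)
w=max(a.shape[1],b.shape[1]);f=lambda i:cv2.copyMakeBorder(i,0,0,0,w-i.shape[1],0)
cv2.imwrite("pics/m2.png",cv2.resize(np.vstack([f(a),f(b)]),None,fx=.55,fy=.55))
E
```

```text
[0.49613767 0.13710892 0.00644405] [ 1.44963380e-04  6.54660134e-01  7.55923265e-01 -3.25724718e-04] [-0.35851353  0.81273893 -0.52957664]
```

View pics/m2.png

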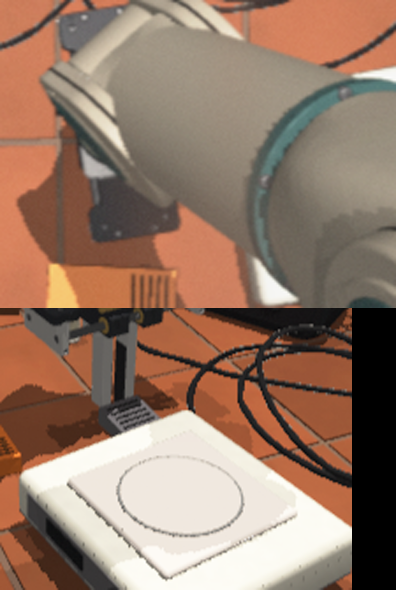

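The arm hides the wedge from above. The side view shows the fingers flush on its thick face, with the thin end going under the left rear corner. By geometry about 32 mm remain to first touch, so I push another 20 mm on the arc.

>>> apply_moves(series=[[[-0.7,-0.3,0.01,0,0,0,0.006],[-0.7,-0.6,0.02,0,0,0,0.012],[-0.7,-0.9,0.04,0,0,0,0.02],[-0.7,-1.2,0.05,0,0,0,0.026],[-0.7,-1.5,0.06,0,0,0,0.032],[-0.7,-1.8,0.08,0,0,0,0.04],[-0.7,-2.1,0.09,0,0,0,0.045],[-0.7,-2.1,0.09,0,0,0,0.045]]])

```text
time_s: 7.4
tcp_pos: [0.5001, 0.1166, 0.0065]
ee_rot: [0.0, 0.672, 0.741, -0.0]
wrist_force: [-0.5, -0.4, 0.2]
opening: 0.148
```

```bash
cat > ov.py <<'E'
from h import *
import sys
def stir(c,yaw):
    Rz=R.from_euler('z',yaw,degrees=True).as_matrix();return lambda X:np.array([*c,0])+np.asarray(X,float)@Rz.T
st=stir((.4518,-.0691),9.4)
s=status.read_state();M=rot(s["ee_rot"]);h=-M[:,0];h[2]=0;h/=np.linalg.norm(h)
face=s["tcp_pos"]*[1,1,0]+.008*h;c=face+.055*h;wy=np.cross([0,0,1],h)
W=lambda x,y,z:c+x*h+y*wy+np.array([0,0,z])
foot=st([.07,.08,.008]);d=foot-face
print("tcp",s["tcp_pos"],"hd",np.degrees(np.arctan2(h[1],h[0])),"F",s["wrist_force"],"along",d@h,"lat",d@wy,"push force",-s["wrist_force"]@h)
p=cams.snapshot("side");im=p["img"].copy();k=4;b=(250,400,290,470)
v=cv2.resize(im[b[0]:b[1],b[2]:b[3]],None,fx=k,fy=k,interpolation=2)
def line(P,col,close=True):
    q=(proj(p,P)+.5-[b[2],b[0]])*k-.5;cv2.polylines(v,[np.int32(q.round())],close,col,1)
line([W(-.055,-.023,.019),W(-.055,.023,.019),W(.055,.023,.003),W(.055,-.023,.003)],(0,255,0))
line([W(-.055,-.023,0),W(-.055,.023,0),W(.055,.023,0),W(.055,-.023,0)],(0,160,255))
line(st([[.09,.1,.058],[.09,-.1,.058],[-.09,-.1,.058],[-.09,.1,.058]]),(255,0,0))
line(st([[.063,.063,.065],[.063,-.063,.065],[-.063,-.063,.065],[-.063,.063,.065]]),(255,0,255))
cv2.imwrite(sys.argv[1],v[:,:,::-1])
E
python3 ov.py pics/o3.png
```

```text
tcp [0.50010942 0.11663917 0.00651585] hd -84.36902926152379 F [-0.52524637 -0.4147225   0.24563091] along 0.08767433739664746 lat -0.001711350486585451 push force -0.3611836410224015
```

View pics/o3.png

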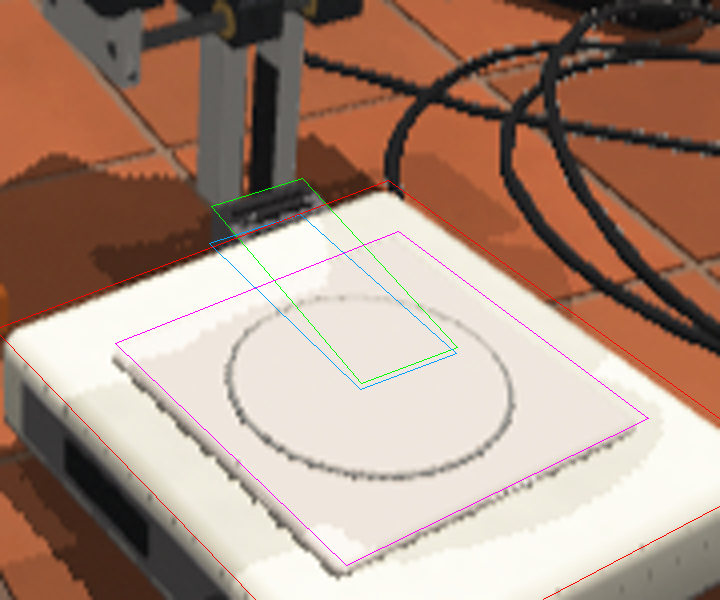

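The overlay agrees with the plate edges to about 1–2 mm. The wedge's thick end sits within about 3 mm of the prediction, at (200,270) in the crop. About 11 mm remain, so I push straight on in fine steps and watch the push force.

>>> apply_moves(series=[[[-0.7,-0.2,0,0,0,0,0],[-0.7,-0.4,0,0,0,0,0],[-0.7,-0.6,0,0,0,0,0],[-0.7,-0.6,0,0,0,0,0]]])

```text
time_s: 7.95
tcp_pos: [0.5007, 0.1109, 0.0065]
ee_rot: [0.0, 0.671, 0.741, -0.0]
wrist_force: [0.5, 0.8, 1.2]
opening: 0.149
```

>>> apply_moves(series=[[[-0.7,-0.05,0,0,0,0,0],[-0.7,-0.1,0,0,0,0,0],[-0.7,-0.15,0,0,0,0,0]]])

```text
time_s: 8.32
tcp_pos: [0.5008, 0.1099, 0.0065]
ee_rot: [-0.0, 0.671, 0.741, 0.0]
wrist_force: [-0.1, 2.8, -0.1]
opening: 0.146
```

>>> apply_moves(series=[[[-0.7,-0.05,0,0,0,0,0],[-0.7,-0.1,0,0,0,0,0],[-0.7,-0.15,0,0,0,0,0]]])

```text
time_s: 8.7
tcp_pos: [0.501, 0.1086, 0.0065]
ee_rot: [-0.0, 0.671, 0.741, 0.0]
wrist_force: [-0.4, 3.0, 0.3]
opening: 0.151
```

The push force rose from about 0.8 to 3 N near y = 0.110, about where the foot should touch. I'll check with averaged readings.

```bash
cat > f.py <<'E'
from h import *
F=[]
for i in range(6):
    cams.snapshot("side");s=status.read_state();F.append(s["wrist_force"])
print(s["time_s"],s["tcp_pos"],np.mean(F,0),np.std(F,0))
E
python3 f.py
```

```text
9.0 [0.50095688 0.10846847 0.00648538] [-0.35942344  2.51355536  0.09737704] [0.36322452 0.26636046 0.32363508]
```

>>> apply_moves(series=[[[-0.7,-0.05,0,0,0,0,0],[-0.7,-0.1,0,0,0,0,0],[-0.7,-0.1,0,0,0,0,0]]])

```text
time_s: 9.38
tcp_pos: [0.5011, 0.1075, 0.0065]
ee_rot: [-0.0, 0.671, 0.741, 0.0]
wrist_force: [-0.3, 3.9, 0.7]
opening: 0.15
```

```bash
python3 f.py
```

```text
9.675 [0.50108274 0.10743932 0.00653257] [-0.29754644  4.11997806  0.70405322] [0.44392515 0.55857934 0.23887941]
```

>>> apply_moves(series=[[[-0.7,-0.05,0,0,0,0,0],[-0.7,-0.1,0,0,0,0,0],[-0.7,-0.1,0,0,0,0,0]]])

```text
time_s: 10.05
tcp_pos: [0.5012, 0.1066, 0.0065]
ee_rot: [-0.0, 0.671, 0.741, 0.0]
wrist_force: [-0.9, 4.8, 1.1]
opening: 0.15
```

```bash
python3 f.py
```

```text
10.35 [0.50118124 0.10659424 0.00652401] [-0.36195797  5.19326842  0.38409193] [0.26444757 0.63315041 0.35862058]
```

```bash
cat > mv.py <<'E'
from h import *
a=cv2.imread("pics/side0.png",0).astype(np.float32)
b=np.mean([cv2.cvtColor(cams.snapshot("side")["img"],cv2.COLOR_RGB2GRAY).astype(np.float32) for _ in range(3)],0)
cv2.imwrite("pics/last.png",b)
for n,(r0,r1,c0,c1) in dict(knob=(380,435,320,400),frontleft=(335,400,285,340),right=(355,410,440,490),bg=(300,350,440,560)).items():
    w=np.eye(2,3,dtype=np.float32)
    cc,w=cv2.findTransformECC(a[r0:r1,c0:c1],b[r0:r1,c0:c1].astype(np.float32),w,cv2.MOTION_TRANSLATION,(3,100,1e-5),None,3)
    print(n,"shift px",w[:,2],"cc",round(cc,3))
E
python3 mv.py
```

```text
knob shift px [-0.05950687  0.3454973 ] cc 0.994
frontleft shift px [0.48608497 0.5593859 ] cc 0.977
right shift px [0.40246606 0.24717654] cc 0.991
bg shift px [-0.00122149  0.01462598] cc 0.997[ WARN:0@4.699] global loadsave.cpp:1063 imwrite_ Unsupported depth image for selected encoder is fallbacked to CV_8U.
```

The force is still climbing, and the stirrer has moved only about 0.5 px (about 0.5 mm). One more 1 mm step should show whether the force levels off.

>>> apply_moves(series=[[[-0.7,-0.05,0,0,0,0,0],[-0.7,-0.1,0,0,0,0,0],[-0.7,-0.1,0,0,0,0,0]]])

```text
time_s: 10.88
tcp_pos: [0.5013, 0.1061, 0.0065]
ee_rot: [-0.0, 0.671, 0.741, 0.001]
wrist_force: [-0.6, 6.0, -0.2]
opening: 0.15
```

```bash
python3 f.py; python3 mv.py 2>/dev/null; python3 - <<'E'
from h import *
p=cams.snapshot("side")
for n,X in dict(knob=(.36,-.1,.035),fl=(.347,.015,.055),right=(.5567,-.153,.055)).items():
    X=np.array(X);b=proj(p,X);print(n,b[0].round(0),[(proj(p,X+d)-b)[0].round(2).tolist() for d in np.eye(3)*.001])
E
```

```text
11.175 [0.50124296 0.10603715 0.00652909] [-0.48653944  5.85558886  0.74582117] [0.4044197  0.24646975 0.32948759]
knob shift px [-0.06287088  0.38477015] cc 0.994
frontleft shift px [0.61652035 0.7457266 ] cc 0.992
right shift px [0.39247853 0.23579817] cc 0.99
bg shift px [-0.00065732  0.01379153] cc 0.997
knob [331. 396.] [[0.72, -0.22], [-0.33, -0.53], [0.02, -0.59]]
fl [288. 333.] [[0.66, -0.17], [-0.25, -0.4], [-0.01, -0.57]]
right [487. 369.] [[0.62, -0.2], [-0.52, -0.48], [0.13, -0.6]]
```

The stirrer stopped creeping (total about 0.5 mm) while the push force grew to nearly 6 N. So the foot bears on the wedge with a few N and isn't visibly jacked up. I back off, rise, shut the fingers and check that the wedge stayed.

>>> apply_moves(series=[[[-0.7,1,0,0,0,0,0],[-0.7,2.5,0,0,0,0,0],[-0.7,4,0,0,0,0,0],[-0.7,4,0,-4,0,0,0],[-1,4,0,-9,0,0,0],[-1,4,0,-11,0,0,0],[-1,4,0,-11,0,0,0],[-1,4,0,-11,0,0,0]]])

```text
time_s: 12.38
tcp_pos: [0.4965, 0.145, 0.1156]
ee_rot: [-0.0, 0.671, 0.741, -0.001]
wrist_force: [-0.3, 0.3, 0.5]
opening: 0.003
```

```bash
python3 f.py; python3 mv.py 2>/dev/null; python3 - <<'E'
from h import *
p=cams.snapshot("side");q=cams.snapshot("wrist")
a=cv2.resize(p["img"][250:350,290:430],(560,400),interpolation=2);b=cv2.resize(q["img"],(400,300))
b=cv2.copyMakeBorder(b,0,0,0,160,0);cv2.imwrite("pics/v4.png",np.vstack([a,b])[:600,:,::-1])
E
```

```text
12.675 [0.49680018 0.14492281 0.11574527] [ 0.01424313  0.01222396 -0.13446349] [0.35758342 0.38513396 0.49704918]
knob shift px [0.00858621 0.23663783] cc 0.996
frontleft shift px [0.0765464 0.1378164] cc 0.994
right shift px [0.1976894  0.13190009] cc 0.997
bg shift px [-0.00500235 -0.00355401] cc 0.998
```

View pics/v4.png

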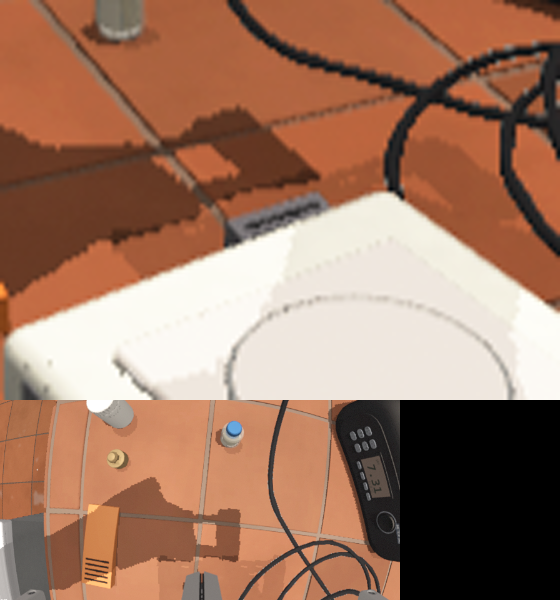

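The side view shows the wedge in place with its thick end at (215,280) in the crop, and the stirrer seated. The residual shift is about 0.2 px. Now I go above corner_top.

>>> apply_moves(series=[[[-1,-3,0.08,0,0,0,0],[-1,-6,0.08,0,0,0,0],[-1,-9,0.08,0,0,0,0],[-1,-12.2,0.08,0,0,0,0],[-1,-12.2,0.08,2,0,0,0],[-1,-12.2,0.08,4,0,0,0],[-1,-12.2,0.08,5,0,0,0],[-1,-12.2,0.08,5,0,0,0],[-1,-12.2,0.08,5,0,0,0]]])

```text
time_s: 14.05
tcp_pos: [0.5106, 0.0239, 0.067]
ee_rot: [0.0, 0.671, 0.741, 0.0]
wrist_force: [-0.3, -0.2, 0.6]
opening: 0.004
```

```bash
python3 f.py; python3 - <<'E'
from h import *
from ov import st
s=status.read_state();p=cams.snapshot("side");v=p["img"].copy()
q=np.int32(proj(p,[s["tcp_pos"],st([.072,.082,.058])]).round());print(q)
b=(220,350,300,470);v=cv2.resize(v[b[0]:b[1],b[2]:b[3]],None,fx=4,fy=4,interpolation=2)
for k,c in zip(q,[(0,255,0),(255,0,0)]): cv2.circle(v,tuple(int(i) for i in (k-[b[2],b[0]])*4),4,c,1)
cv2.imwrite("pics/v5.png",v[:,:,::-1])
E
```

```text
14.35 [0.51036393 0.0237074  0.0668311 ] [ 0.08779333 -0.41984359  0.05191447] [0.24426378 0.26479045 0.21841605]
tcp [0.51036393 0.0237074  0.0668311 ] hd -84.33147220029049 F [ 0.1580926  -0.20653409  0.18366981] along -0.005817008004569876 lat -0.0027992700441688634 push force -0.22113943483059698Traceback (most recent call last):
  File "<stdin>", line 2, in <module>
  File "ov.py", line 19, in <module>
    cv2.imwrite(sys.argv[1],v[:,:,::-1])
                ~~~~~~~~^^^
IndexError: list index out of range
```

The TCP is within 1 mm of the computed spot. Pressing down in small steps.

>>> apply_moves(series=[[[-1,0,0,0.3,0,0,0],[-1,0,0,0.6,0,0,0],[-1,0,0,0.75,0,0,0],[-1,0,0,0.75,0,0,0]]])

```text
time_s: 14.9
tcp_pos: [0.51, 0.0237, 0.0588]
ee_rot: [-0.0, 0.671, 0.741, -0.0]
wrist_force: [0.4, 0.3, -0.3]
opening: 0.003
```

>>> apply_moves(series=[[[-1,0,0,0.1,0,0,0],[-1,0,0,0.1,0,0,0]]])

```text
time_s: 15.15
tcp_pos: [0.5102, 0.0237, 0.0582]
ee_rot: [0.0, 0.671, 0.741, 0.0]
wrist_force: [-0.3, -0.1, 3.0]
opening: 0.0
```

>>> apply_moves(series=[[[-1,0,0,0.1,0,0,0],[-1,0,0,0.1,0,0,0]]])

```text
time_s: 15.4
tcp_pos: [0.5103, 0.0238, 0.0579]
ee_rot: [0.0, 0.671, 0.741, 0.0]
wrist_force: [-1.4, -0.8, 11.4]
opening: 0.003
```

>>> apply_moves(series=[[[-1,0,0,0,0,0,0],[-1,0,0,0,0,0,0],[-1,0,0,0,0,0,0],[-1,0,0,0,0,0,0]]])

```text
time_s: 15.9
tcp_pos: [0.5103, 0.0238, 0.058]
ee_rot: [0.0, 0.671, 0.741, 0.0]
wrist_force: [-2.3, -0.3, 11.3]
opening: 0.002
```

```bash
python3 f.py; python3 mv.py 2>/dev/null
```

```text
16.2 [0.51031331 0.02379739 0.05795909] [-2.61188628  0.48819409 10.51566629] [0.25006305 0.3297478  0.35615964]
knob shift px [0.03740352 0.01233654] cc 0.997
frontleft shift px [6.4732704 7.0804462] cc 0.957
right shift px [0.19713473 0.14360817] cc 0.994
bg shift px [-0.05006751  0.05461542] cc 0.989
```

It holds 10.5 N with the tip steady at z = 0.058 and the corner doesn't give way. The frontleft reading is an arm-shadow artefact: ECC diverged there. Now I come straight up and away so the top camera sees the result.

>>> apply_moves(series=[[[-1,0,0,-0.5,0,0,0],[-1,0,0,-3,0,0,0],[-1,0,0,-8,0,0,0],[-1,0,0,-14,0,0,0],[-1,5,0,-16,0,0,0],[-1,11,0,-16,0,0,0],[-1,17,0,-16,0,0,0],[-1,23,0,-16,0,0,0],[-1,29,0,-16,0,0,0],[-1,34,0,-16,0,0,0],[-1,34,0,-16,0,0,0],[-1,34,0,-16,0,0,0],[-1,34,0,-16,0,0,0],[-1,34,0,-16,0,0,0]]])

```text
time_s: 18.1
tcp_pos: [0.4772, 0.3606, 0.2171]
ee_rot: [0.0, 0.672, 0.74, -0.0]
wrist_force: [0.2, -0.6, -0.4]
opening: 0.006
```

```bash
python3 f.py; python3 mv.py 2>/dev/null; python3 - <<'E'
from h import *
p=cams.snapshot("top");q=cams.snapshot("side")
a=cv2.resize(p["img"][170:320,310:540],None,fx=2.4,fy=2.4,interpolation=2);b=cv2.resize(q["img"][240:340,290:430],(552,230*552//552),interpolation=2)
cv2.imwrite("pics/v6.png",np.vstack([a,b])[:,:,::-1])
E
```

```text
18.4 [0.4766342  0.3618546  0.21706241] [ 0.04845882 -0.07534943 -0.04431632] [0.88047959 0.31937125 0.20754248]
knob shift px [-0.05861843  0.2887271 ] cc 0.998
frontleft shift px [0.0016578 0.2048587] cc 0.996
right shift px [0.1829827  0.09863411] cc 0.998
bg shift px [-0.00114732 -0.00439501] cc 0.999
```

View pics/v6.png

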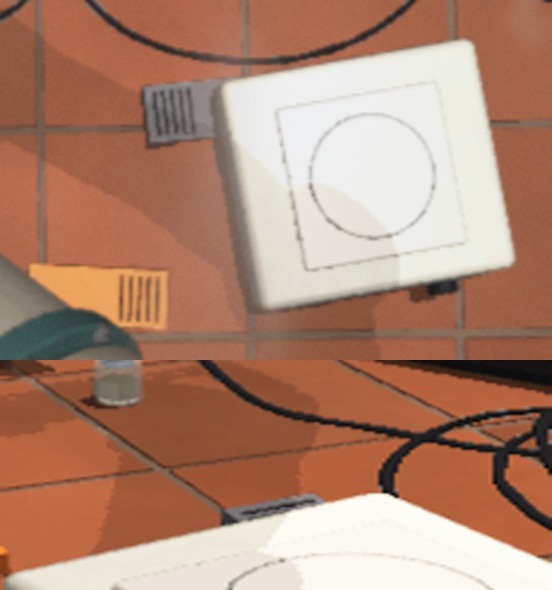

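The wedge lies with its thick end at about (114,148) in the crop and its thin end under the left rear corner. The stirrer has moved less than 0.5 mm since the start, and the arm is clear. Handing in.

```bash
python3 -c "
from bench import ctrl
print(ctrl.close_job())"
```

```text
the job is handed in; nothing more can be done
None
```

I pushed the grey wedge thin end first under the left rear foot, pressed that corner straight down, and withdrew. The wedge was left in place and the job is handed in. I viewed 8 pictures and took about 19 s of the 64 s.

**Push:**
- The push force rose from under 1 N to about 3 N within 1 mm of where the foot should first touch. I pushed about 4 to 5 mm past that point, which geometrically lifts the foot about 0.6 mm.
- The force was still rising slowly, to nearly 6 N, when I stopped. I never saw it level off as the task describes.

**Press:**
- The corner held about 10.5 N (peak 11.4 N) for roughly a second, with the fingertips steady at 58 mm. It did not drop at 4 N.

**Final checks:**
- The last pictures show the wedge in place.
- The stirrer had moved about 0.4 mm sideways, with no visible tilt from jacking.
- The wrist force was about zero with the arm away.

**Doubtful or failed readings:**
- While I pressed, the knob in the side view shifted by about 0.3 px. That could be up to 0.4 mm of give in the rubber feet, or the arm's shadow.
- One image-tracking patch at the front left failed during the press because of that shadow. It read normally once the arm was away.

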